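# Put the foot file into the steriliser drawer

### The job

Take the long foot file with the handle out of the clear caddy and slide it, standing on its long edge, all the way down into the empty middle slot of the open steriliser drawer, between the two plates already there. Let go of it and then push the drawer fully shut without slamming it. Leave the short buffer in the caddy and the bottles, jar and bowl where they are.

Things in the scene. Friction and masses are not known exactly. Their poses are not given: they have to be found in the camera images.
- file: Foot file, flat, 160 mm long, 8 mm thick all over, about 110 g, standing on its long edge in a caddy slot. Origin: lower edge, mid-length, mid-thickness. x runs lengthwise from handle to paddle, z up: steel paddle with dark faces x -10 to +80 mm, z 0 to 52 mm; grey handle x -80 to -10 mm, z 14 to 38 mm. Centre of mass at about x +13 mm, z 26 mm.
- buffer: Short buffer without handle, a plain grey plate 95 mm long, 46 mm high, 8 mm thick, standing on its long edge in the other caddy slot; it stays there. Origin: middle of its lower edge, x lengthwise, z up.
- caddy: Fixed clear caddy block, 140 mm (x) by 190 mm (y), 30 mm high; origin at the centre of its underside. Two open-topped slots run along its y, at x -30 and +30 mm, 13 mm wide, 20 mm deep (floor 10 mm above the table), walls 120 mm long. The file stands in one, the buffer in the other.
- shut (a point): Point fixed to the steriliser, a white low box 200 mm deep (x), 270 mm wide (y), 95 mm high that does not move: where the middle of the drawer's bar handle lies when the drawer is shut, 42 mm in front of the box's front face and 50 mm above the table. Axes as for the slot: x in the closing direction, y to the left seen from the robot, z up.
- drawer (a joint): How far the drawer is pushed in, in m: 0 fully out, 0.18 shut; it starts nearly fully out. It slides with slight friction (about 1.5 N).
- slot (a point): Centre of the floor (16 mm above the table) of the middle slot in the drawer's grey block; moves with it. x in the closing direction, y along the slot, z up. Slot 12.5 mm wide, 24 mm deep, walls 120 mm long, ends open; like slots at x -45 and +45 mm hold fixed plates 42 mm high. Drawer 200 mm wide; side walls 29 mm, front (inner face x -77 mm, 12 mm thick) 70 mm above the slot floor.
- handle (a point): Middle of the brass bar handle on the drawer front: bar 10 mm thick, 100 mm long along the drawer's y, its axis 50 mm above the table and 30 mm in front of the panel. Axes as for the slot. The drawer slides out along -x.
- polish_a: upright nail-polish bottle, 30 mm diameter, 80 mm tall with its tapered cap, bystander; origin at the centre of its underside
- polish_b: upright nail-polish bottle, 30 mm diameter, 80 mm tall with its tapered cap, bystander; origin at the centre of its underside
- polish_c: upright nail-polish bottle, 30 mm diameter, 80 mm tall with its tapered cap, bystander; origin at the centre of its underside
- jar: glass jar with brass lid, 72 mm diameter, 85 mm tall, bystander; origin at the centre of its underside
- remover: remover bottle, 60 mm diameter, 150 mm tall, bystander; origin at the centre of its underside
- bowl: white ceramic bowl, 130 mm diameter, 50 mm high, bystander; origin at the centre of its underside

How it is judged:
On the way, in this order (a step that is already met when the one before it is completed fails the run):
1. the file is lifted clear of the caddy (z of file in the frame of caddy above 0.045 m), for 0.1 s.
2. the file stands fully down in the middle slot, let go, while the drawer is still open (x of file in the frame of slot between -0.008 and 0.008 m and z of file in the frame of slot below 0.006 m and angle between the x axis of file and the y axis of slot, either way round below 0.1 rad and angle between file's own z axis and vertical below 0.3 rad and value of joint drawer below 0.08 m and contact force between file and the fingers below 0.05 N), for 0.2 s.
At the end, for the whole second after the job is handed in: Drawer shut (8 mm open at most); file at rest in the middle slot, lower edge within 6 mm of its floor and 8 mm of its middle plane, along it within 0.1 rad, leaning under 0.3 rad (x of file in the frame of slot between -0.008 and 0.008 m and z of file in the frame of slot below 0.006 m and angle between the x axis of file and the y axis of slot, either way round below 0.1 rad and angle between file's own z axis and vertical below 0.3 rad and value of joint drawer above 0.172 m and linear speed of file below 0.02 m/s); the robot touches nothing.
It fails at once if the buffer is moved by more than 30 mm (distance of buffer from where it was at the start of the episode above 0.03 m).
It fails at once if a bottle, the jar or the bowl is moved by more than 40 mm or tipped over (distance of any of polish_a, polish_b, polish_c, jar, bowl, remover from where it was at the start of the episode above 0.04 m or angle between any of polish_a, polish_b, polish_c, jar, bowl, remover's own z axis and vertical above 0.6 rad).
It fails at once if the drawer is slammed: closing faster than 0.5 m/s (velocity of joint drawer above 0.5 m/s).
It also fails if it takes over 54 s, if anything falls off the work surface, if the arm or the gripper's body presses on something with over 40 N, if the wrist force passes 120 N, or if a joint passes its speed limit or range.

### The arm

A 6-joint arm with a two-finger parallel gripper is mounted at the origin on the work surface. World frame = base frame: x ahead of the robot, y to its left, z up, the work surface at z = 0. Lengths are in m, angles in rad, forces in N, time in s.
With the tool pointing down it reaches from about 0.25 to 0.85 m from the base axis. Payload 12.5 kg.
Tool frame: the origin (TCP) lies between the finger pads; the fingertips stand 22 mm ahead of it and the grasp point (between the pads) lies 3 mm ahead of it; z points along the fingers, y is the line along which they close (so a half turn about z gives the same grasp; the last joint's range is limited). The gripper opens to 93 mm and grips with 3 to 60 N. Pads are 15 mm wide; open, the fingers measure 128 mm over their backs; the gripper's body (75 mm by 188 mm) begins 65 mm behind the grasp point.
Start: joints at [-1.19, 0.351, 1.652, -0, 1.139, -0.085], TCP at [0.247, -0.491, 0.241] pointing down, gripper open.
Joint ranges: [-2.75, 2.75], [-0.79, 2.1], [0.01, 2.65], [-1.57, 4.71], [0.07, 3.14], [-2.87, 2.87]. Speed limits (rad/s): [2.22, 2.22, 2.79, 3.14, 3.14, 3.14].

### API

Orientations are given as a 3x3 rotation matrix whose columns are the frame's x, y, z axes.
In Python, from cell import sense, snapshot, calibration, hand_in gives the robot as it stands.
- The arm moves only by the tool apply_moves, never from a script. Its argument "moves" is a list that holds one entry, the list of rows, each a list of 5 numbers: the opening, from 0 (shut) to 1 (fully open), then the shift along the tool's x, y, z in cm, then the turn about the tool's z in rad. In form: [[[gripper, tx, ty, tz, turn], ...]]. A call has 1 to 8 rows; each row is the pose to reach, as a shift and turn from the pose commanded when the call began, along the tool's axes at that moment; what a row does not reach only later rows make up. A row lasts 1/8 s, in which the tool goes at most 62.5 mm and 10.7 degrees, less where a joint would pass 70% of its speed; a pose out of reach is approached as far as the arm can. A call with a gripper value outside its range is refused whole. The fingers move at their own pace and stop on an object; the grip force is fixed at half the most. Time passes only in rows, so rows that repeat a pose let the fingers close. It gives the time, the measured TCP pose, the force, the opening and the grip force at its end, in the units of the state.
- sense(): the state, without advancing time (a new reading comes with each control period).
- snapshot(name): name is "side" or "top" or "wrist"; returns the picture (480x640x3 uint8, blue, green, red); there is no depth.
- calibration(name): a dict with "fov_y" (degrees; the focal length in pixels is half the picture's height over the tangent of half this angle, whatever the lens; pixels are square), "cx", "cy" (the principal point, pixels), "k1" (the pictures are not rectified: a ray, as slopes to the right and down, at radius r is drawn at 1 + k1 r^2 times it, then the intrinsics apply), "R" (3x3) and "t" (3): a world point X has camera coordinates R X + t. Camera axes: x right, y down, z forward; pixel columns grow to the right and rows downward; lengths in m; the calibration is good to about 2 mm. A picture is of the moment at which its call begins: read the wrist's pose just before it. calibration takes no time and is no camera call; for the wrist camera it gives the pose at the moment of the call.
- hand_in(): hands the job in; it is judged then, once.
The state is a dict: "t": time; "qpos": joint angles; "dq": joint speeds; "joint_torque": joint torques, N m; "tcp_pos": TCP position; "ee_rot": TCP orientation; "wrist_force": force on the tool from outside, world axes, zero at the start; "ft_torque": the same for the moment, N m; "grip_width": opening from 0.0 (shut) to 1.0 (fully open); "gripper_force": force on a finger pad.
Only numpy, scipy, OpenCV 4.12 (cv2) and the standard library are available. Lean on these libraries where they do the work, as an engineer would, in place of code of your own. Each camera call takes 0.05 s, during which the arm holds its last target. There are 200 camera calls.

## Working session

There is one attempt and no reset: what is moved stays moved. The work goes in short steps, Python scripts to look and compute and a tool call to move; the robot and the scene stay as the last step left them, time stands still between calls to the robot, and variables do not carry over. Pictures are saved under pics/ and viewed, at most 12 in all, crops included, and the job is handed in when it is done.

Besides the shell and the picture viewer there is one more tool, called after "Request:" by a JSON object that holds its "fn" and its "kwargs". apply_moves: Moves the arm, as the interface text tells. Its arguments: {"type":"object","properties":{"moves":{"type":"array"}},"required":["moves"]}

```bash
mkdir -p pics; cat > h.py <<'E'
import numpy as np, cv2
from cell import sense, snapshot, calibration, hand_in
def K(c):
    f=240/np.tan(np.radians(c["fov_y"])/2); return f
def ray(c,u,v):
    f=K(c); d=np.array([(u-c["cx"])/f,(v-c["cy"])/f]); s=d.copy()
    for _ in range(30): s=d/(1+c["k1"]*(s@s))
    R=np.array(c["R"]);t=np.array(c["t"])
    return -R.T@t, R.T@np.array([s[0],s[1],1])
def at(c,u,v,z):
    o,d=ray(c,u,v); return o+d*(z-o[2])/d[2]
def proj(c,X):
    p=np.array(c["R"])@np.array(X)+np.array(c["t"]); s=p[:2]/p[2]; s=s*(1+c["k1"]*(s@s)); return s*K(c)+[c["cx"],c["cy"]]
E
python3 - <<'E'
from h import *
for n in("top","side"):
    cv2.imwrite(f"pics/{n}0.png",snapshot(n)); c=calibration(n); print(n,{k:np.round(v,3).tolist() for k,v in c.items()})
print({k:np.round(v,3).tolist() for k,v in sense().items()})
E
```

```text
top {'fov_y': 51.462, 'cx': 317.028, 'cy': 236.227, 'k1': 0.008, 'R': [[-0.023, -0.999, -0.022], [-0.994, 0.025, -0.107], [0.108, 0.019, -0.994]], 't': [0.212, 0.567, 0.953]}
side {'fov_y': 46.452, 'cx': 318.616, 'cy': 231.431, 'k1': -0.051, 'R': [[-0.893, -0.451, 0.021], [-0.263, 0.482, -0.836], [0.366, -0.751, -0.549]], 't': [0.598, 0.118, 1.008]}
{'t': 0.1, 'qpos': [-1.19, 0.351, 1.652, -0.0, 1.139, -0.085], 'dq': [0.0, 0.0, -0.002, -0.0, 0.002, -0.001], 'joint_torque': [-0.0, -49.803, -28.57, 0.07, 0.024, -0.0], 'tcp_pos': [0.247, -0.491, 0.24], 'ee_rot': [[0.893, 0.449, -0.0], [0.449, -0.893, 0.001], [0.0, -0.001, -1.0]], 'wrist_force': [0.206, 0.071, -0.698], 'ft_torque': [-0.007, 0.01, 0.004], 'gripper_force': 0.0, 'grip_width': 1.001}
```

View pics/top0.png

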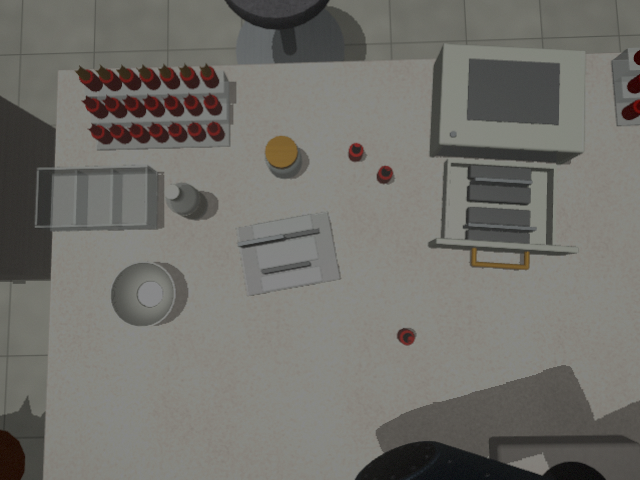

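View pics/side0.png

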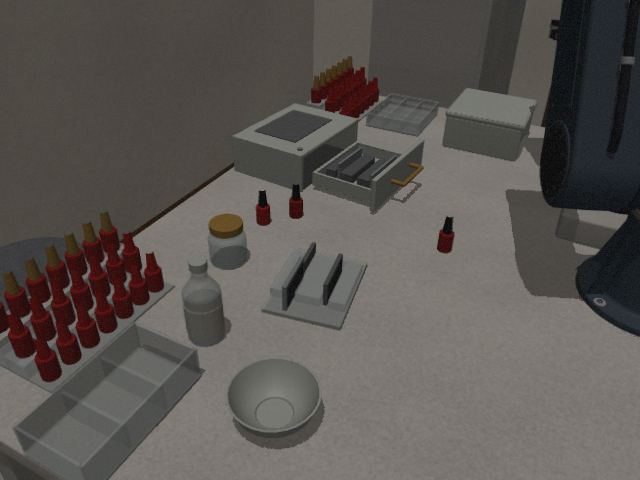

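```bash
python3 - <<'E'
from h import *
im=cv2.imread("pics/top0.png")
im=cv2.convertScaleAbs(im,alpha=1.4)
cv2.imwrite("pics/c1.png",cv2.resize(im[205:300,230:350],None,fx=6,fy=6,interpolation=2))
cv2.imwrite("pics/c2.png",cv2.resize(im[155:275,425:585],None,fx=5,fy=5,interpolation=2))
E
```

```text
(no output)
```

View pics/c1.png

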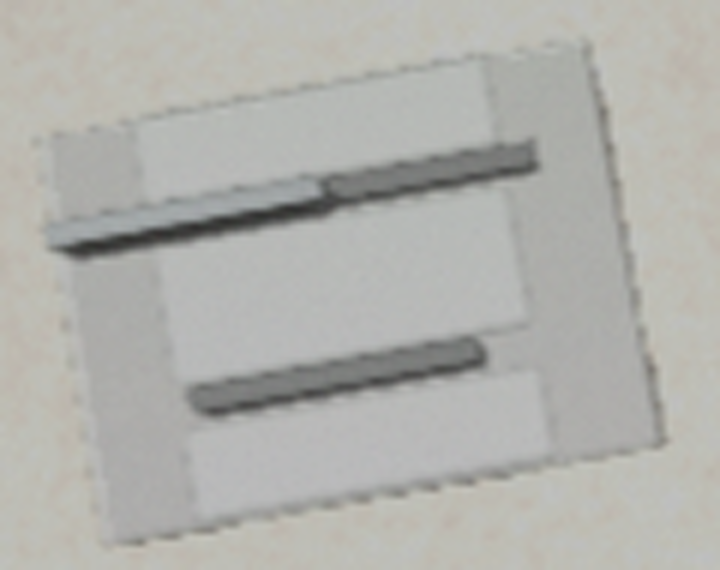

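View pics/c2.png

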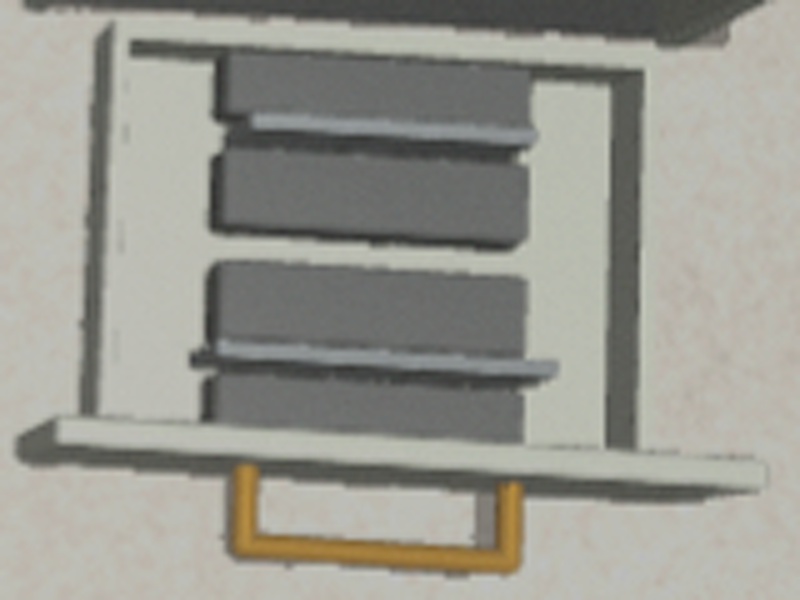

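```bash
python3 - <<'E'
from h import *
c=calibration("top"); print("cam",ray(c,0,0)[0].round(3))
C=lambda a,b:(230+a/6-.4,205+b/6-.4); D=lambda a,b:(425+a/5-.4,155+b/5-.4)
P=lambda f,l,z:[at(c,*f(*p),z).round(4)[:2] for p in l]
def show(n,p):
    p=np.array(p); print(n,p.tolist(),"mean",p.mean(0).round(4),"ang",np.degrees(np.arctan2(*(p[0]-p[1])[::-1])).round(2),"len",np.linalg.norm(p[0]-p[1]).round(4))
k=P(C,[(42,135),(588,40),(662,440),(108,545)],.010); show("cad top",k[:2]);show("cad bot",k[3:1:-1]); print("cadc",np.mean(k,0), np.linalg.norm(k[0]-k[3]))
show("paddle",P(C,[(50,238),(325,190)],.062)); show("hand",P(C,[(325,187),(538,156)],.048))
show("buf",P(C,[(190,397),(485,350)],.056))
show("slotU",P(D,[(212,232),(527,247)],.04));show("slotL",P(D,[(213,262),(527,277)],.04))
show("blkTop",P(D,[(222,52),(530,72)],.04))
show("plateF",P(D,[(218,347),(557,368)],.058));show("plateB",P(D,[(252,121),(535,137)],.058))
show("frontOut",P(D,[(58,443),(765,487)],.086)); show("frontIn",P(D,[(65,417),(768,460)],.086))
show("bar",P(D,[(235,547),(520,560)],.05))
T=lambda a,b:(a,b)
show("boxfront top",P(T,[(438,149),(583,152)],.095))
for n,p,z in(("jar",(282,152),.085),("pa",(356,148),.08),("pb",(385,170),.08),("pc",(406,332),.08),("rem",(174,190),.15),("bowl",(143,294),.05)): print(n,at(c,*p,z).round(3)[:2])
E
```

```text
cam [0.466 0.18  1.013]
cad top [[0.5977, 0.3623], [0.6254, 0.1762]] mean [0.6116 0.2692] ang 98.47 len 0.1882
cad bot [[0.459, 0.3409], [0.4896, 0.155]] mean [0.4743 0.248 ] ang 99.35 len 0.1884
cadc [0.542925 0.2586  ] 0.14034119138727588
paddle [[0.5576, 0.3504], [0.5708, 0.2619]] mean [0.5642 0.3062] ang 98.48 len 0.0895
hand [[0.5733, 0.2631], [0.5817, 0.1936]] mean [0.5775 0.2284] ang 96.89 len 0.07
buf [[0.5058, 0.3068], [0.5186, 0.2119]] mean [0.5122 0.2594] ang 97.68 len 0.0958
slotU [[0.6337, -0.098], [0.6244, -0.2199]] mean [ 0.629 -0.159] ang 85.64 len 0.1223
slotL [[0.6218, -0.0977], [0.6125, -0.2191]] mean [ 0.6172 -0.1584] ang 85.62 len 0.1218
blkTop [[0.7058, -0.1059], [0.6942, -0.2259]] mean [ 0.7    -0.1659] ang 84.48 len 0.1206
plateF [[0.5858, -0.0927], [0.5744, -0.2207]] mean [ 0.5801 -0.1567] ang 84.91 len 0.1285
plateB [[0.6737, -0.1106], [0.6643, -0.2185]] mean [ 0.669  -0.1646] ang 85.02 len 0.1083
frontOut [[0.5479, -0.0237], [0.5252, -0.2814]] mean [ 0.5366 -0.1526] ang 84.97 len 0.2587
frontIn [[0.5576, -0.0267], [0.5351, -0.2833]] mean [ 0.5464 -0.155 ] ang 84.99 len 0.2576
bar [[0.5094, -0.0971], [0.5018, -0.2049]] mean [ 0.5056 -0.151 ] ang 85.97 len 0.1081
boxfront top [[0.7246, -0.0337], [0.7106, -0.3014]] mean [ 0.7176 -0.1676] ang 87.01 len 0.2681
jar [0.73  0.261]
pa [0.735 0.119]
pb [0.691 0.065]
pc [0.386 0.038]
rem [0.648 0.448]
bowl [0.467 0.537]
```

```bash
cat >> h.py <<'E'
def goal(p,deg):
    s=sense(); R=np.array(s["ee_rot"]); d=R.T@(np.array(p)-s["tcp_pos"])*100
    a=np.degrees(np.arctan2(R[1,0],R[0,0])); w=(a-deg+180)%360-180
    print("shift",d.round(2),"turn",np.radians(w).round(3),"| tcp",np.round(s["tcp_pos"],4),"ang",a.round(2),"F",np.round(s["wrist_force"],1),"t",s["t"],"grip",round(s["grip_width"],3),round(s["gripper_force"],1))
E
python3 -c "
from h import *
goal([.5677,.285,.2],98.6)"
```

```text
shift [ 63.52 -54.94   4.07] turn -1.255 | tcp [ 0.2469 -0.4912  0.2402] ang 26.69 F [ 0.2  0.1 -0.7] t 0.1 grip 1.001 0.0
```

Request:
{"fn": "apply_moves", "kwargs": {"moves": [[[0.5,31.8,-27.5,0,-0.62],[0.5,31.8,-27.5,0,-0.62],[0.5,31.8,-27.5,0,-0.62],[0.5,31.8,-27.5,0,-0.62],[0.5,63.5,-54.9,0,-1.25],[0.5,63.5,-54.9,0,-1.25],[0.5,63.5,-54.9,0,-1.25],[0.5,63.5,-54.9,0,-1.25]]]}}

```text
t: 1.1
tcp_pos: [0.4385, -0.0273, 0.2407]
ee_rot: [[-0.148, 0.989, 0.0], [0.989, 0.148, -0.0], [-0.0, 0.0, -1.0]]
wrist_force: [1.0, -1.0, 0.9]
grip_width: 0.498
gripper_force: 0.0
```

```bash
python3 -c "
from h import *
goal([.5677,.285,.2],98.6);print(sense()['qpos'])"
```

```text
shift [28.96 17.41  4.07] turn -0.001 | tcp [ 0.4385 -0.0273  0.2407] ang 98.53 F [ 1.  -1.   0.9] t 1.1 grip 0.498 0.0
[-1.68110836e-01  1.46954043e-01  1.92081682e+00 -4.35429020e-05
  1.07357029e+00 -3.17053552e-01]
```

Request:
{"fn": "apply_moves", "kwargs": {"moves": [[[0.4,29.0,17.4,4,0],[0.4,29.0,17.4,4,0],[0.4,29.0,17.4,4,0],[0.4,29.0,17.4,4,0],[0.4,29.0,17.4,4,0],[0.4,29.0,17.4,4,0],[0.4,29.0,17.4,4,0],[0.4,29.0,17.4,4,0]]]}}

```text
t: 2.1
tcp_pos: [0.568, 0.282, 0.2005]
ee_rot: [[-0.144, 0.99, -0.001], [0.99, 0.144, -0.0], [-0.0, -0.001, -1.0]]
wrist_force: [-0.1, -0.4, 0.3]
grip_width: 0.401
gripper_force: 0.0
```

```bash
python3 -c "
from h import *
goal([.5677,.285,.2],98.6);c=calibration('wrist');cv2.imwrite('pics/w1.png',cv2.convertScaleAbs(snapshot('wrist'),alpha=1.3));
import json;json.dump({k:np.array(v).tolist() for k,v in c.items()},open('w1.json','w'))
for p in([.5576,.3504,.062],[.5708,.2619,.062],[.5817,.1936,.048]):print(proj(c,p))"
```

```text
shift [0.3  0.01 0.05] turn -0.005 | tcp [0.568  0.282  0.2005] ang 98.3 F [-0.1 -0.4  0.3] t 2.1 grip 0.401 0.0
[317.24172479 132.79487519]
[317.59520863 264.08621024]
[318.70803065 343.22844324]
```

View pics/w1.png

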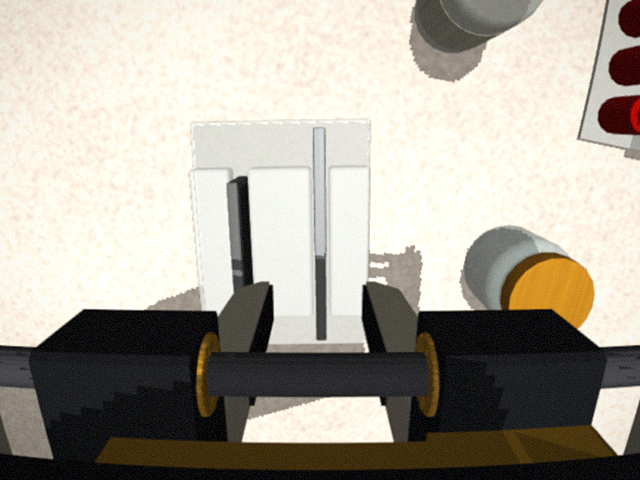

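The wrist view shows the file's top edge running from (319.5,128) at the paddle end, through the paddle/handle step at (320,257), to the handle end at (321,339), between the fingers.

```bash
python3 -c "
from h import *
import json;c=json.load(open('w1.json'))
a=at(c,319.5,128,.062);b=at(c,320,257,.062);e=at(c,321,339,.048)
print(a,b,e,np.linalg.norm(a-b),np.linalg.norm((b-e)[:2]))
d=(a-e)[:2];d/=np.linalg.norm(d);an=np.degrees(np.arctan2(d[1],d[0]));print(an)
o=(a[:2]+e[:2])/2;g=o+.013*d;print(o,g);goal([*g,.062],an)"
```

```text
[0.55860754 0.35363705 0.062     ] [0.5717063  0.26726816 0.062     ] [0.58292354 0.19747818 0.048     ] 0.08735652114358106 0.07068569904593164
98.85063339855473
[0.57076554 0.27555761] [0.56876537 0.28840282]
shift [ 0.65  0.16 13.87] turn -0.01 | tcp [0.5681 0.2818 0.2007] ang 98.27 F [-0.2  0.   0.3] t 2.15 grip 0.399 0.0
```

Request:
{"fn": "apply_moves", "kwargs": {"moves": [[[0.4,0.5,0.1,4,-0.01],[0.4,0.5,0.1,8,-0.01],[0.4,0.5,0.1,11,-0.01],[0.4,0.5,0.1,13,-0.01],[0.4,0.5,0.1,13.9,-0.01],[0.4,0.5,0.1,13.9,-0.01],[0.4,0.5,0.1,13.9,-0.01]]]}}

```text
t: 3.02
tcp_pos: [0.5692, 0.2881, 0.0628]
ee_rot: [[-0.154, 0.988, 0.002], [0.988, 0.154, 0.001], [0.0, 0.002, -1.0]]
wrist_force: [-0.4, -0.1, 0.0]
grip_width: 0.401
gripper_force: 0.0
```

Request:
{"fn": "apply_moves", "kwargs": {"moves": [[[0.0,0,0,0,0],[0.0,0,0,0,0],[0.0,0,0,0,0],[0.0,0,0,0,0],[0.0,0,0,0,0]]]}}

```text
t: 3.65
tcp_pos: [0.5687, 0.2879, 0.0617]
ee_rot: [[-0.154, 0.988, 0.0], [0.988, 0.154, 0.0], [0.0, 0.0, -1.0]]
wrist_force: [-0.1, 0.0, 1.0]
grip_width: 0.085
gripper_force: 30.0
```

Request:
{"fn": "apply_moves", "kwargs": {"moves": [[[0.0,0,0,-1.5,0],[0.0,0,0,-4,0],[0.0,0,0,-8,0],[0.0,0,0,-12,0],[0.0,0,0,-12,0],[0.0,0,0,-12,0]]]}}

```text
t: 4.4
tcp_pos: [0.5682, 0.2877, 0.1812]
ee_rot: [[-0.154, 0.988, -0.001], [0.988, 0.154, -0.0], [-0.0, -0.001, -1.0]]
wrist_force: [0.9, -0.2, -0.9]
grip_width: 0.082
gripper_force: 30.0
```

```bash
python3 -c "
from h import *
goal([.6232+.013*np.cos(np.radians(85)),-.1588+.013*np.sin(np.radians(85)),.18],85.1)
c=calibration('wrist');cv2.imwrite('pics/w2.png',cv2.convertScaleAbs(snapshot('wrist'),alpha=1.3))"
```

```text
shift [-43.7   -1.15   0.13] turn 0.241 | tcp [0.5682 0.2877 0.1812] ang 98.88 F [ 0.9 -0.2 -0.9] t 4.4 grip 0.082 30.0
```

View pics/w2.png

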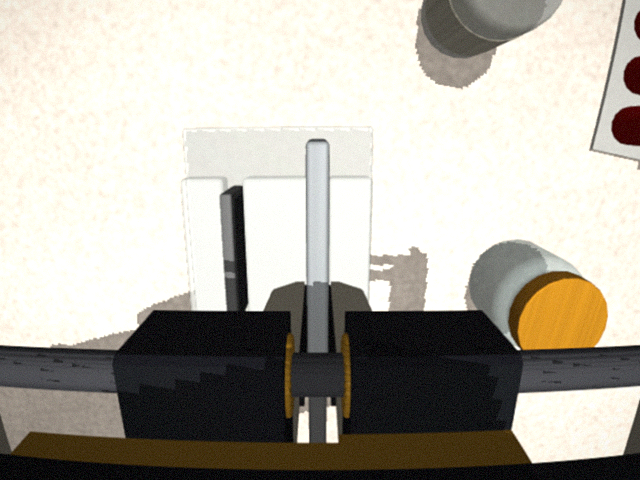

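Request:
{"fn": "apply_moves", "kwargs": {"moves": [[[0.0,-6,-0.5,0,0.1],[0.0,-12,-1,0,0.2],[0.0,-18,-2,0,0.24],[0.0,-24,-4,0,0.24],[0.0,-30,-5,0,0.24],[0.0,-36,-6,0,0.24],[0.0,-42,-6,0,0.24],[0.0,-43.7,-6.2,0,0.24]]]}}

```text
t: 5.45
tcp_pos: [0.5743, -0.1563, 0.1803]
ee_rot: [[0.088, 0.996, -0.002], [0.996, -0.088, 0.0], [0.0, -0.002, -1.0]]
wrist_force: [0.9, 1.2, -1.0]
grip_width: 0.082
gripper_force: 30.0
```

Request:
{"fn": "apply_moves", "kwargs": {"moves": [[[0.0,0,0,0,0],[0.0,0,0,0,0]]]}}

```text
t: 5.7
tcp_pos: [0.5746, -0.1519, 0.1812]
ee_rot: [[0.084, 0.996, -0.001], [0.996, -0.084, 0.001], [0.001, -0.001, -1.0]]
wrist_force: [0.3, -0.3, -1.4]
grip_width: 0.088
gripper_force: 30.0
```

```bash
python3 -c "
from h import *
goal([.6243,-.1458,.18],85.1)
c=calibration('wrist');im=snapshot('wrist');cv2.imwrite('pics/w3.png',cv2.convertScaleAbs(im,alpha=1.4))
import json;json.dump({k:np.array(v).tolist() for k,v in c.items()},open('w3.json','w'))
u=np.array([np.cos(np.radians(85.1)),np.sin(np.radians(85.1))])
for s in(-.06,.06):print(proj(c,[*(np.array([.6232,-.1588])+s*u),.04]))
"
```

```text
shift [1.03 4.9  0.11] turn 0.002 | tcp [ 0.5746 -0.1519  0.1812] ang 85.2 F [ 0.3 -0.3 -1.4] t 5.7 grip 0.088 30.0
[384.59089153 318.04179244]
[392.14920684 151.59288276]
```

View pics/w3.png

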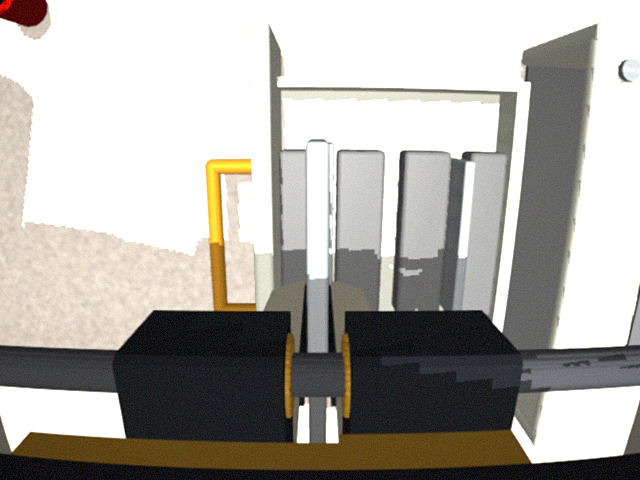

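The slot's far end is at about column 392, row 152, with block edges at 384 and 400. That matches the predicted (392.1,151.6). The file tip is at (317,140).

```bash
python3 -c "
from h import *
import json;c=json.load(open('w3.json'));s=sense();R=np.array(s['ee_rot'])
p=at(c,317.5,141,.1815);print('tip in tool',R.T@(p-s['tcp_pos']))
p=at(c,392,152,.04);print('slot end',p,[.6232+.06*.0854,-.1588+.0598])
im=cv2.imread('pics/w3.png',0)
for v in(180,210,235):print(v,im[v,374:408].tolist())
for v in(180,210,240):print(v,im[v,298:338].tolist())
"
```

```text
tip in tool [ 6.71756904e-02 -6.95659624e-04 -9.05094120e-05]
slot end [ 0.62821308 -0.09927922  0.04      ] [0.628324, -0.099]
180 [206, 203, 199, 207, 198, 203, 200, 185, 164, 167, 252, 255, 255, 255, 255, 255, 255, 255, 255, 255, 255, 255, 255, 255, 206, 79, 52, 57, 67, 92, 132, 158, 176, 192]
210 [199, 201, 200, 197, 196, 197, 182, 161, 185, 255, 255, 255, 255, 255, 255, 255, 255, 255, 255, 255, 255, 255, 255, 143, 51, 55, 54, 70, 108, 138, 164, 182, 197, 203]
235 [197, 197, 200, 195, 194, 184, 161, 176, 255, 255, 255, 255, 255, 255, 255, 255, 255, 255, 255, 255, 255, 253, 111, 41, 60, 55, 96, 121, 151, 171, 178, 198, 196, 195]
180 [210, 206, 211, 209, 207, 210, 209, 183, 187, 239, 255, 255, 255, 255, 255, 255, 255, 255, 255, 255, 255, 255, 255, 255, 255, 255, 255, 255, 255, 236, 186, 195, 255, 255, 244, 236, 255, 255, 164, 93]
210 [204, 205, 205, 198, 208, 207, 204, 182, 180, 238, 255, 255, 255, 255, 255, 255, 255, 255, 255, 255, 255, 255, 255, 255, 255, 255, 255, 255, 254, 224, 189, 145, 151, 185, 214, 253, 255, 253, 127, 111]
240 [205, 200, 194, 199, 200, 202, 206, 175, 164, 218, 254, 255, 255, 255, 255, 255, 255, 255, 255, 255, 255, 255, 255, 255, 255, 255, 255, 255, 254, 222, 162, 145, 164, 201, 254, 255, 255, 152, 89, 142]
```

Request:
{"fn": "apply_moves", "kwargs": {"moves": [[[0.0,0.5,2.5,0,0],[0.0,1.0,5.0,0,0],[0.0,1.0,5.0,3,0],[0.0,1.0,5.0,6,0],[0.0,1.0,5.0,7.8,0],[0.0,1.0,5.0,7.8,0],[0.0,1.0,5.0,7.8,0]]]}}

```text
t: 6.62
tcp_pos: [0.6261, -0.1476, 0.1048]
ee_rot: [[0.085, 0.996, 0.002], [0.996, -0.085, -0.0], [-0.0, 0.002, -1.0]]
wrist_force: [-0.6, -1.1, -0.7]
grip_width: 0.082
gripper_force: 30.0
```

```bash
python3 -c "
from h import *
goal([.6252,-.1458,.0685],85.1)
im=cv2.convertScaleAbs(snapshot('wrist'),alpha=0.9);cv2.imwrite('pics/w4.png',cv2.resize(im[100:300,200:460],None,fx=3,fy=3,interpolation=2))
"
```

```text
shift [ 0.18 -0.11  3.63] turn 0.001 | tcp [ 0.6261 -0.1476  0.1048] ang 85.15 F [-0.6 -1.1 -0.7] t 6.625 grip 0.082 30.0
```

View pics/w4.png

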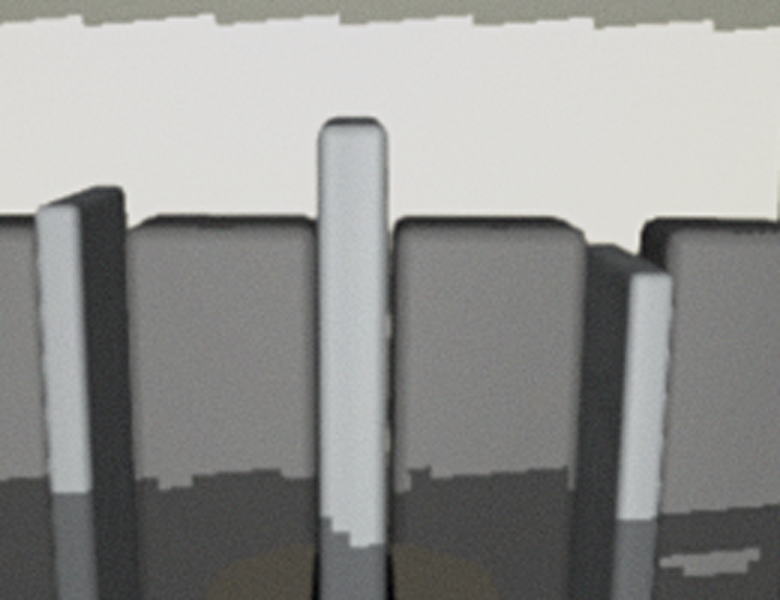

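The file spans crop columns 320–387 and the slot gap 315–396, so the file is centred to about 0.3 mm and parallel to the slot. I'll let the arm settle, then check the pose.

Request:
{"fn": "apply_moves", "kwargs": {"moves": [[[0.0,0,0,0,0],[0.0,0,0,0,0]]]}}

```text
t: 6.92
tcp_pos: [0.6257, -0.1478, 0.1041]
ee_rot: [[0.085, 0.996, 0.001], [0.996, -0.085, -0.0], [-0.0, 0.001, -1.0]]
wrist_force: [-0.9, 0.7, -1.5]
grip_width: 0.083
gripper_force: 30.0
```

```bash
python3 -c "
from h import *
goal([.6264,-.1458,.0685],85.1)"
```

```text
shift [0.21 0.05 3.56] turn 0.0 | tcp [ 0.6257 -0.1478  0.1041] ang 85.12 F [-0.9  0.7 -1.5] t 6.925 grip 0.083 30.0
```

Request:
{"fn": "apply_moves", "kwargs": {"moves": [[[0.0,0.2,0.05,0.6,0],[0.0,0.2,0.05,1.2,0],[0.0,0.2,0.05,1.7,0],[0.0,0.2,0.05,1.9,0],[0.0,0.2,0.05,1.9,0]]]}}

```text
t: 7.55
tcp_pos: [0.6261, -0.1458, 0.0844]
ee_rot: [[0.085, 0.996, -0.0], [0.996, -0.085, 0.0], [0.0, -0.0, -1.0]]
wrist_force: [-0.1, -0.0, -1.6]
grip_width: 0.086
gripper_force: 30.0
```

Request:
{"fn": "apply_moves", "kwargs": {"moves": [[[0.0,0,0,0.5,0],[0.0,0,0,0.9,0],[0.0,0,0,1.3,0],[0.0,0,0,1.5,0],[0.0,0,0,1.6,0],[0.0,0,0,1.6,0],[0.0,0,0,1.6,0]]]}}

```text
t: 8.43
tcp_pos: [0.6263, -0.1458, 0.0688]
ee_rot: [[0.085, 0.996, 0.0], [0.996, -0.085, -0.0], [-0.0, 0.0, -1.0]]
wrist_force: [-0.3, 0.9, -1.5]
grip_width: 0.085
gripper_force: 30.0
```

Request:
{"fn": "apply_moves", "kwargs": {"moves": [[[0.0,0,0,0.1,0],[0.0,0,0,0.1,0],[0.25,0,0,0.1,0],[0.25,0,0,0.1,0],[0.25,0,0,0.1,0],[0.25,0,0,0.1,0],[0.25,0,0,0.1,0],[0.25,0,0,0.1,0]]]}}

```text
t: 9.43
tcp_pos: [0.6262, -0.1458, 0.0676]
ee_rot: [[0.085, 0.996, -0.0], [0.996, -0.085, 0.0], [0.0, -0.0, -1.0]]
wrist_force: [0.4, 0.8, -0.4]
grip_width: 0.248
gripper_force: 0.0
```

Request:
{"fn": "apply_moves", "kwargs": {"moves": [[[0.25,0,0,-1,0],[0.25,0,0,-3,0],[0.25,0,0,-7,0],[0.25,0,0,-11,0],[0.25,0,0,-11,0],[0.25,0,0,-11,0]]]}}

```text
t: 10.18
tcp_pos: [0.6259, -0.1457, 0.1778]
ee_rot: [[0.085, 0.996, 0.0], [0.996, -0.085, -0.0], [-0.0, 0.0, -1.0]]
wrist_force: [-0.2, -0.4, -0.5]
grip_width: 0.251
gripper_force: 0.0
```

```bash
python3 -c "
from h import *
goal([.46,-.147,.18],85.1)
im=cv2.convertScaleAbs(snapshot('wrist'),alpha=0.9);t=snapshot('side')[110:230,290:450]
cv2.imwrite('pics/w5.png',np.hstack([im[60:360,190:560],cv2.resize(t,(400,300))]))
"
```

```text
shift [ -1.54 -16.52  -0.22] turn 0.001 | tcp [ 0.6259 -0.1457  0.1778] ang 85.13 F [-0.2 -0.4 -0.5] t 10.175 grip 0.251 0.0
```

View pics/w5.png

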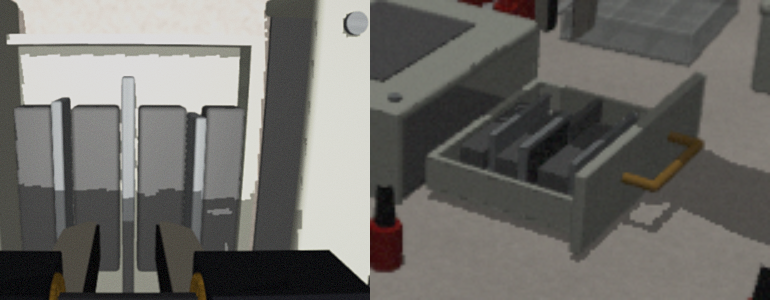

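The file stands upright and straight in the middle slot, at crop column ~128, with the gripper clear. Next I go in front of the handle with closed fingers.

Request:
{"fn": "apply_moves", "kwargs": {"moves": [[[0.25,-0.5,-5,0,0],[0.25,-1,-10,0,0],[0.0,-1.3,-16.4,0,0],[0.0,-1.3,-16.4,0,0],[0.0,-1.3,-16.4,4,0],[0.0,-1.3,-16.4,8,0],[0.0,-1.3,-16.4,11.8,0],[0.0,-1.3,-16.4,11.8,0]]]}}

```text
t: 11.28
tcp_pos: [0.4608, -0.1443, 0.0575]
ee_rot: [[0.085, 0.996, -0.005], [0.996, -0.085, 0.002], [0.002, -0.005, -1.0]]
wrist_force: [-0.2, 0.6, -0.4]
grip_width: 0.003
gripper_force: 0.0
```

Request:
{"fn": "apply_moves", "kwargs": {"moves": [[[0.0,0,0.6,0,0],[0.0,0,1.2,0,0],[0.0,0,1.8,0,0],[0.0,0,2.4,0,0],[0.0,0,3.0,0,0],[0.0,0,3.6,0,0]]]}}

```text
t: 12.02
tcp_pos: [0.4978, -0.1479, 0.0596]
ee_rot: [[0.085, 0.996, -0.0], [0.996, -0.085, 0.0], [0.0, -0.0, -1.0]]
wrist_force: [-1.7, 0.2, 1.4]
grip_width: 0.008
gripper_force: 0.9
```

Request:
{"fn": "apply_moves", "kwargs": {"moves": [[[0.0,0,0.8,0,0],[0.0,0,1.6,0,0],[0.0,0,2.4,0,0],[0.0,0,3.2,0,0],[0.0,0,4.0,0,0],[0.0,0,4.8,0,0],[0.0,0,5.6,0,0],[0.0,0,6.4,0,0]]]}}

```text
t: 13.02
tcp_pos: [0.5618, -0.1534, 0.0596]
ee_rot: [[0.085, 0.996, -0.0], [0.996, -0.085, 0.0], [-0.0, -0.0, -1.0]]
wrist_force: [-2.1, -1.9, 0.1]
grip_width: 0.005
gripper_force: 1.0
```

Request:
{"fn": "apply_moves", "kwargs": {"moves": [[[0.0,0,0.8,0,0],[0.0,0,1.6,0,0],[0.0,0,2.4,0,0],[0.0,0,3.2,0,0],[0.0,0,4.0,0,0],[0.0,0,4.8,0,0],[0.0,0,5.6,0,0],[0.0,0,6.2,0,0]]]}}

```text
t: 14.02
tcp_pos: [0.6236, -0.1586, 0.0596]
ee_rot: [[0.085, 0.996, 0.0], [0.996, -0.085, -0.0], [-0.0, 0.0, -1.0]]
wrist_force: [-1.7, -1.5, 1.1]
grip_width: 0.001
gripper_force: 0.8
```

```bash
python3 -c "
from h import *
goal([.4978,-.1479,.06],85.1)
s=snapshot('side')[80:230,220:450]
cv2.imwrite('pics/s6.png',cv2.resize(s,None,fx=3,fy=3))
"
```

```text
shift [ -0.   -12.63  -0.04] turn 0.001 | tcp [ 0.6236 -0.1586  0.0596] ang 85.13 F [-1.7 -1.5  1.1] t 14.025 grip 0.001 0.8
```

View pics/s6.png

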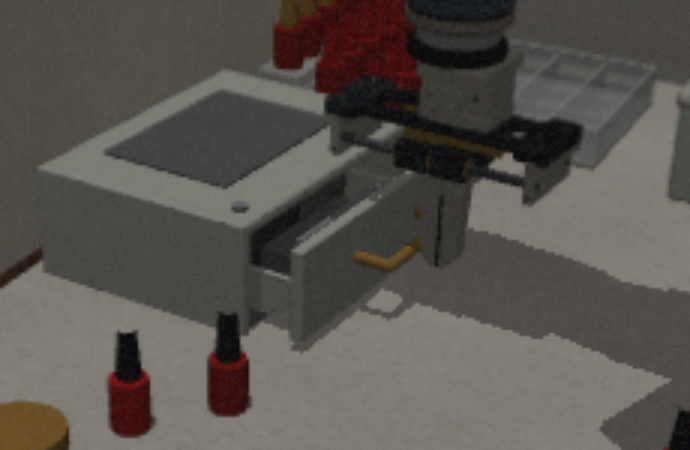

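The drawer is following and about 4 cm is left. The gripper body clears the box top.

Request:
{"fn": "apply_moves", "kwargs": {"moves": [[[0.0,0,0.5,0,0],[0.0,0,1.0,0,0],[0.0,0,1.5,0,0],[0.0,0,2.0,0,0],[0.0,0,2.4,0,0],[0.0,0,2.8,0,0],[0.0,0,3.1,0,0],[0.0,0,3.4,0,0]]]}}

```text
t: 15.08
tcp_pos: [0.6572, -0.1615, 0.0597]
ee_rot: [[0.085, 0.996, 0.0], [0.996, -0.085, -0.0], [-0.0, 0.0, -1.0]]
wrist_force: [-2.0, -0.1, 1.0]
grip_width: 0.006
gripper_force: 0.9
```

Request:
{"fn": "apply_moves", "kwargs": {"moves": [[[0.0,0,0.2,0,0],[0.0,0,0.4,0,0]]]}}

```text
t: 15.32
tcp_pos: [0.6611, -0.1618, 0.0596]
ee_rot: [[0.085, 0.996, -0.0], [0.996, -0.085, -0.0], [-0.0, -0.0, -1.0]]
wrist_force: [-1.6, 0.5, 0.8]
grip_width: 0.004
gripper_force: 0.9
```

Step on until the force rises at the stop.

Request:
{"fn": "apply_moves", "kwargs": {"moves": [[[0.0,0,0.15,0,0],[0.0,0,0.3,0,0],[0.0,0,0.4,0,0]]]}}

```text
t: 15.7
tcp_pos: [0.6619, -0.1619, 0.0596]
ee_rot: [[0.085, 0.996, -0.008], [0.996, -0.085, 0.001], [0.001, -0.009, -1.0]]
wrist_force: [-24.8, 1.3, 16.5]
grip_width: 0.006
gripper_force: 13.1
```

Request:
{"fn": "apply_moves", "kwargs": {"moves": [[[0.0,0,0.15,0,0],[0.0,0,0.3,0,0]]]}}

```text
t: 15.95
tcp_pos: [0.6621, -0.1619, 0.0595]
ee_rot: [[0.085, 0.996, -0.016], [0.996, -0.085, 0.003], [0.001, -0.016, -1.0]]
wrist_force: [-43.7, 2.5, 31.4]
grip_width: 0.004
gripper_force: 23.2
```

Firm stop at x = 0.662, so I back off.

Request:
{"fn": "apply_moves", "kwargs": {"moves": [[[0.0,0,-0.3,0,0],[0.0,0,-0.7,0,0],[0.0,0,-1.5,0,0],[0.0,0,-4,0,0],[0.0,0,-8,0,0],[0.0,0,-10,-4,0],[0.0,0,-10,-8,0],[0.0,0,-10,-8,0]]]}}

```text
t: 16.95
tcp_pos: [0.5696, -0.1544, 0.1427]
ee_rot: [[0.085, 0.996, 0.006], [0.996, -0.085, -0.002], [-0.001, 0.006, -1.0]]
wrist_force: [-0.2, -0.2, -0.9]
grip_width: 0.006
gripper_force: 0.0
```

```bash
python3 -c "
from h import *
goal([.662,-.1619,.06],85.1)
c=calibration('top');t=snapshot('top');s=snapshot('side')
cv2.imwrite('pics/f.png',np.hstack([cv2.resize(t[40:240,420:600],(400,444)),cv2.resize(s[80:230,220:390],(400,444))]))
print(proj(c,[.6756,-.164,.05]))
"
```

```text
shift [0.05 9.22 8.32] turn 0.001 | tcp [ 0.5696 -0.1544  0.1427] ang 85.13 F [-0.2 -0.2 -0.9] t 16.95 grip 0.006 0.0
[501.29847852 177.9908379 ]
```

View pics/f.png

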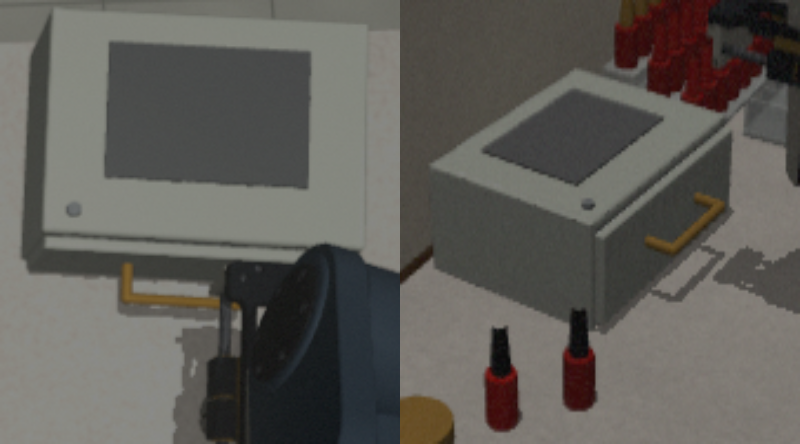

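The drawer panel sits flush against the box. The bar is at about (501,175.5), against (501,178) predicted for shut, and the robot is clear.

```bash
python3 -c "
from cell import hand_in
print(hand_in())"
```

```text
the job is handed in; nothing more can be done
None
```

The foot file is standing in the drawer's middle slot, the drawer is pushed fully shut, the robot is clear of everything, and the job is handed in; no verdict came back.

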